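# Clamp the handle block of the marked size

### The arm

A 6-joint arm with a two-finger parallel gripper is mounted at the origin on a cart in front of the work surface, level with it; the furniture and walls round the work are solid. World frame = base frame: x ahead of the robot, y to its left, z up, the work surface at z = 0. Lengths are in mm, angles in rad, forces in N, time in s.
With the tool pointing down it reaches from about 350 to 975 mm from the base axis. Payload 7.1 kg.
Tool frame: the origin (TCP) lies midway between the tips of the shut fingers; the grasp point (between the pads) lies 19 mm behind it (ctrl.grip_point_offset is the distance from the TCP to the grasp point, in mm); z points along the fingers, y is the line along which they close (so a half turn about z gives the same grasp; the last joint's range is limited). The gripper opens to 88 mm and grips with 3 to 60 N. Pads are 20 mm wide; open, the fingers measure 115 mm over their backs; the gripper's body (75 mm by 178 mm) begins 61 mm behind the grasp point.
Start: joints at [-1.231, 0.423, 1.63, -0, 1.089, -0.019], TCP at [219.486, -585.176, 222.675] pointing down, gripper open.
Joint ranges: [-3, 3], [-0.9, 2.11], [0.09, 2.58], [-1.31, 4.45], [0.11, 2.69], [-2.54, 2.54]. Speed limits (rad/s): [2.39, 2.39, 3.01, 3.14, 3.14, 3.14].

### API

Orientations are given as a rotation vector (axis times angle).
In Python, from workcell import get_obs, optics, close_job, spotter, ctrl gives the robot as it stands. The module is installed in compiled form; this text tells all that it offers.
- The arm moves only by the tool move_arm, never from a script. Its argument "rows" is a list of rows, each a list of 5 numbers: the shift along the tool's x, y, z in cm, then the turn about the tool's z in degrees, then the opening in per cent of the stroke, from 0 (shut) to 100 (fully open). A call has 1 to 10 rows; each row shifts and turns the commanded pose from where the row before left it, along the tool's axes as they then stand; what a row does not reach is not made up. A row lasts 1/8 s, in which the tool goes at most 62.5 mm and 10.7 degrees, less where a joint would pass 70% of its speed; a pose out of reach is approached as far as the arm can. A call with a gripper value outside its range is refused whole. The fingers move at their own pace and stop on an object; the grip force is fixed at half the most. Time passes only in rows, so rows that do not move let the fingers close. It gives the time, the measured TCP pose, the force, the opening and the grip force at its end, in the units of the state.
- get_obs(): the state, without advancing time (a new reading comes with each control period).
- optics.get_image(name): name is "scene" or "top" or "wrist"; returns the picture (480x640x3 uint8, blue, green, red); there is no depth.
- optics.calibration(name): a dict with "camera_matrix" (3x3 intrinsics, pixels), "xyz" and "orientation" of the camera in the world. Camera axes: x right, y down, z forward; pixel columns grow to the right and rows downward; lengths in mm; the calibration is good to about 2 mm. A picture is of the moment at which its call begins: read the wrist's pose just before it. calibration takes no time and is no camera call; for the wrist camera it gives the pose at the moment of the call.
- close_job(): hands the job in; it is judged then, once.
Trained networks look in the newest picture that a camera, given by its name, has taken for a name from the list of things; names that differ only in an ending like _2 or _b are one class to them, and where a whole thing is asked for, a point or a joint stands for the part that bears it (a point fixed in the world has none). Each returns a list of dicts, best first, with "conf" (0 to 1); they miss things now and then, are a little off and sometimes report something else, mostly with a low value. They report only what shows in the picture. A call takes as long as a camera call. They do not tell look-alikes from the thing itself.
- spotter.find_in(camera, label): "point" ([column, row] in pixels, amid what is visible of it).
- spotter.regions_of(camera, label): "region" (480x640 bool, what is visible of it) and "point" ([column, row] in pixels, amid what is visible of it).
The state is a dict: "t": time; "qpos": joint angles; "qvel": joint speeds; "joint_torque": joint torques, N m; "ee_pos": TCP position; "orientation": TCP orientation; "ft_force": force on the tool from outside, world axes, zero at the start; "moment": the same for the moment, N m; "width": finger opening in mm; "grasp_force": force on a finger pad.
Only numpy, scipy, OpenCV 4.12 (cv2) and the standard library are available. Lean on these libraries where they do the work, as an engineer would, in place of code of your own. Each camera call takes 0.05 s, during which the arm holds its last target. There are 200 camera calls.

### The job

The red tab on the clamping jig's rear rail marks the size wanted today. Of the three wooden handle blocks lying in front of the jig, choose the one whose length will stop the sliding jaw with its pointer at the red tab; slide it along the bench, without lifting it, into the jig until its long side lies flat against the rear rail, then push the blue jaw along so that the block is closed snugly, end to end, between the jaw and the fixed stop. Leave the two other blocks and the other things on the bench where they are.

Things in the scene. Friction and masses are not known exactly. Their poses are not given: they have to be found in the camera images.
- jig: clamping jig fixed to the bench: an aluminium rear rail at the back, a dark steel fixed stop at its right, a blue sliding jaw at its left; open towards the robot and below (the bench is the floor of the bay). Origin on the bench at the mouth; x points into the bay, away from the robot, y to the left along the rail, z up
- stop_face (a point): centre of the fixed stop's inner face, 15 mm above the bench, at jig x = 28, y = -80 mm. The stop is 60 mm long (jig x = -3 to 57 mm), 30 thick, 30 high. Axes as the jig's
- rail_face (a point): point on the rear rail's front face, 15 mm above the bench, at jig x = 56, y = 0 mm. The rail is 36 mm deep, 30 high and with its feet spans jig y = -134 to +199 mm. Axes as the jig's
- jaw (a joint): the blue jaw's slide along the jig's y axis, in m: gap between jaw face and stop face = this value + 0.090; 0 is the closed end, 0.10 fully open; it starts between 0.08 and 0.095. It moves stiffly (2.5 N of friction), has no spring and stays where it is left
- jaw_face (a point): centre of the jaw's inner face, 16 mm above the bench. The jaw is 54 mm long (jig x = 1 to 55 mm), 30 mm thick (outer face 30 mm to the left of this point), 2 to 30 mm above the bench, its saddle over the rail up to 37 mm; on top a black knob 22 mm wide, up to 54 mm. Push the outer face or the knob. Axes as the jig's
- jaw_pointer (a point): tip of the small black pointer on top of the jaw's saddle, 15 mm to the left (jig's +y) of the jaw's inner face; axes as the jig's
- tab_red: red tab, 13 x 13 x 9 mm, on top of the rear rail; origin at the middle of its underside, axes as the jig's. It stands where the pointer comes when a block of the wanted length is closed in: jig y = -80 mm + length + 15 mm. Two grey tabs like it, at 20 mm spacing, mark the two other sizes; which of the three is red varies
- block_100_mid (a point): plain mid-brown hardwood block, the shortest, 100 long x 50 wide x 32 high mm, lying flat on the bench; the point is its centre, half-way up; its y axis runs along its length, z up
- block_120_mid (a point): pale wooden block with a dark knot, the middle length and the slimmest, 120 long x 38 wide x 25 high mm, lying flat on the bench; the point is its centre, half-way up; its y axis runs along its length, z up
- block_140_mid (a point): plain pale wooden block, the longest, 140 long x 45 wide x 35 high mm, lying flat on the bench; the point is its centre, half-way up; its y axis runs along its length, z up
- tin: green tin box with lid, 113 x 154 x 73 mm, at the left of the bench, a bystander; origin at the middle of its underside
- stone: grey whetstone on a wooden base, 65 x 190 x 28 mm, at the right of the bench in front of a pale antler tip, a bystander; origin at the middle of its underside
- tape: roll of yellow tape lying flat, 91 mm wide, 24 high, at the right near the back of the bench, a bystander; origin at the middle of its underside
There are look-alikes about, which are no part of the job. Leave any green look-alike of the part that bears block_120_mid alone.

How it is judged (in metres and radians):
At the end, for the whole second after the job is handed in: The block of the marked length lies on the bench in the jig, flat against the rear rail (4 mm, 0.06 rad), one end at the stop (centre within 4 mm), the jaw closed on the other (gap within 3 mm of its length), the pointer within 6 mm of the red tab's middle (((x of block_100_mid in the frame of jig between 0.027 and 0.035 m and y of block_100_mid in the frame of jig between -0.034 and -0.026 m and angle between the y axis of block_100_mid and the y axis of jig, either way round below 0.06 rad and value of joint jaw between 0.007 and 0.013 m and height (world z) of block_100_mid below 0.02 m) or (x of block_120_mid in the frame of jig between 0.033 and 0.041 m and y of block_120_mid in the frame of jig between -0.024 and -0.016 m and angle between the y axis of block_120_mid and the y axis of jig, either way round below 0.06 rad and value of joint jaw between 0.027 and 0.033 m and height (world z) of block_120_mid below 0.0165 m) or (x of block_140_mid in the frame of jig between 0.0295 and 0.0375 m and y of block_140_mid in the frame of jig between -0.014 and -0.006 m and angle between the y axis of block_140_mid and the y axis of jig, either way round below 0.06 rad and value of joint jaw between 0.047 and 0.053 m and height (world z) of block_140_mid below 0.0215 m)) and y of jaw_pointer in the frame of tab_red between -0.006 and 0.006 m and velocity of joint jaw below 0.005 m/s); the robot touches nothing.
It fails at once if a block was lifted off the bench (by more than 15 mm) (height (world z) of block_100_mid above 0.031 m or height (world z) of block_120_mid above 0.0275 m or height (world z) of block_140_mid above 0.0325 m).
It fails at once if a block of the wrong length was moved by more than 30 mm ((distance of block_100_mid from where it was at the start of the episode above 0.03 m and (y of tab_red in the frame of jig below 0.029 m or y of tab_red in the frame of jig above 0.041 m)) or (distance of block_120_mid from where it was at the start of the episode above 0.03 m and (y of tab_red in the frame of jig below 0.049 m or y of tab_red in the frame of jig above 0.061 m)) or (distance of block_140_mid from where it was at the start of the episode above 0.03 m and (y of tab_red in the frame of jig below 0.069 m or y of tab_red in the frame of jig above 0.081 m))).
It fails at once if the tin, the whetstone or the tape was moved by more than 30 mm (distance of any of tin, stone, tape from where it was at the start of the episode above 0.03 m).
It also fails if it takes over 59 s, if anything falls off the work surface, if the arm or the gripper's body presses on something with over 40 N, if the wrist force passes 120 N, or if a joint passes its speed limit or range.

## Working session

There is one attempt and no reset: what is moved stays moved. The work goes in short steps, Python scripts to look and compute and a tool call to move; the robot and the scene stay as the last step left them, time stands still between calls to the robot, and variables do not carry over. Pictures are saved under pics/ and viewed, at most 10 in all, crops included, and the job is handed in when it is done.

Besides the shell and the picture viewer there is one more tool, called after "Emit:" by a JSON object that holds its "fn" and its "kwargs", one argument or row to a line. move_arm: Moves the arm, as the interface text tells. Its arguments: {"type":"object","properties":{"rows":{"type":"array","items":{"type":"array","items":{"type":"number"}}}},"required":["rows"]}

```bash
mkdir -p pics; python3 - <<'E'
from workcell import get_obs, optics, spotter, ctrl
import cv2, numpy as np
s=get_obs(); print({k:np.round(v,3) for k,v in s.items()}, ctrl.grip_point_offset)
for n in("top","scene"):
    im=optics.get_image(n); cv2.imwrite(f"pics/{n}0.png",im)
    c=optics.calibration(n); print(n,c)
    for l in("jig","jaw","tab_red","jaw_pointer","block_100_mid","block_120_mid","block_140_mid","tin","stone","tape"):
        print(l,[(np.round(d["point"]),round(d["conf"],2)) for d in spotter.find_in(n,l)[:4]])
E
```

```text
{'t': np.float64(0.0), 'qpos': array([-1.231,  0.424,  1.631,  0.   ,  1.089, -0.019]), 'qvel': array([ 0.001, -0.   , -0.001,  0.002, -0.003,  0.   ]), 'joint_torque': array([-2.0000e-03, -5.4463e+01, -2.7367e+01,  6.4000e-02,  2.3000e-02,
       -0.0000e+00]), 'ee_pos': array([ 219.302, -584.698,  221.927]), 'orientation': array([-3.09, -0.56,  0.  ]), 'ft_force': array([-0.031,  0.166,  0.126]), 'moment': array([-0.004,  0.004, -0.02 ]), 'grasp_force': np.float64(0.0), 'width': np.float64(87.552)} 18.700000000000003
top {'camera_matrix': array([[452.6924299 ,   0.        , 323.06549545],
       [  0.        , 452.6924299 , 228.00510583],
       [  0.        ,   0.        ,   1.        ]]), 'xyz': array([ 427.88302089,   24.2616816 , 1280.41000648]), 'orientation': array([-2.14469347,  2.19339362, -0.12871419])}
jig [(array([316., 204.]), 0.92)]
jaw [(array([284., 217.]), 0.68)]
tab_red [(array([488., 198.]), 0.68), (array([315., 203.]), 0.53)]
jaw_pointer [(array([284., 215.]), 0.82)]
block_100_mid [(array([254., 279.]), 0.73)]
block_120_mid [(array([250., 249.]), 0.93), (array([4
[... 248 characters left out ...]
0.        , 329.31113103],
       [  0.        , 482.32234941, 239.536756  ],
       [  0.        ,   0.        ,   1.        ]]), 'xyz': array([-145.37120276,  722.02151365, 1002.8322858 ]), 'orientation': array([-1.05021004,  2.41438647, -1.04485757])}
jig []
jaw [(array([301., 257.]), 0.86)]
tab_red []
jaw_pointer [(array([303., 259.]), 0.85)]
block_100_mid [(array([319., 312.]), 0.78)]
block_120_mid [(array([294., 298.]), 0.94), (array([380., 205.]), 0.84), (array([273., 363.]), 0.59)]
block_140_mid [(array([406., 225.]), 0.98)]
tin [(array([201., 333.]), 0.76), (array([407., 228.]), 0.4), (array([320., 314.]), 0.32)]
stone [(array([420., 175.]), 0.88)]
tape [(array([367., 175.]), 0.75)]
```

```bash
python3 - <<'E'
import cv2
im=cv2.imread("pics/top0.png"); cv2.imwrite("pics/top0c.png",cv2.resize(im[150:330,130:530],None,fx=2,fy=2,interpolation=2))
E
```

```text
(no output)
```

View pics/top0c.png

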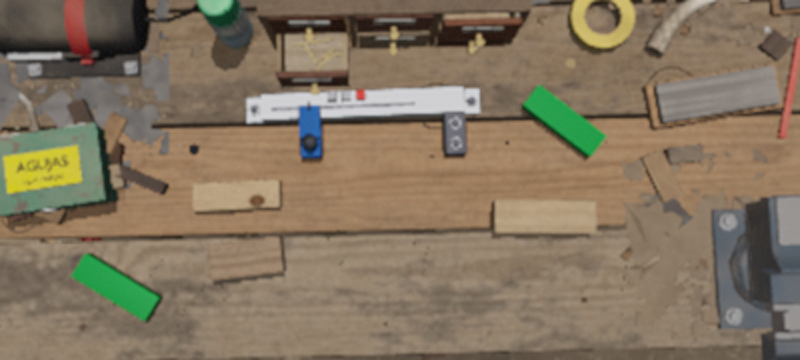

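View pics/scene0.png

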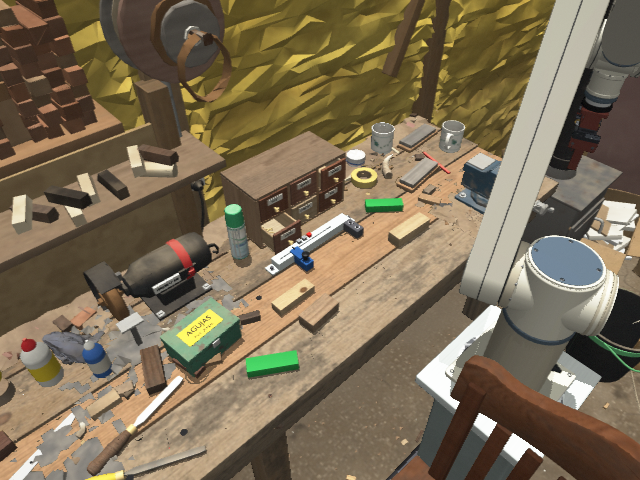

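The red tab is the right-most of the three (crop (361,94), greys at 333 and 346), about 115 mm left of the stop face at 443. So the wanted block is the 100 mm mid-brown one at crop (247,260), lying in front of the knotted 120 block. I'll locate everything roughly, then go closer with the wrist camera.

```bash
cat > h.py <<'E'
from workcell import get_obs, optics, spotter, ctrl, close_job
import cv2, numpy as np
from scipy.spatial.transform import Rotation as R
def px2w(c,p,z):
    p=np.atleast_2d(np.array(p,float)); K=np.array(c["camera_matrix"])
    d=np.c_[p,np.ones(len(p))]@np.linalg.inv(K).T@R.from_rotvec(c["orientation"]).as_matrix().T
    o=np.array(c["xyz"]); return o+d*((z-o[2])/d[:,2])[:,None]
def rect(c,reg,z):
    cs,_=cv2.findContours(reg.astype(np.uint8),0,cv2.CHAIN_APPROX_NONE)
    k=max(cs,key=cv2.contourArea).reshape(-1,2)
    return cv2.minAreaRect(px2w(c,k,z)[:,:2].astype(np.float32))
def st():
    s=get_obs(); M=R.from_rotvec(s["orientation"]).as_matrix()
    print("t",round(float(s["t"]),2),"tcp",np.round(s["ee_pos"],1),"toolx",np.round(M[:,0],3),"tooly",np.round(M[:,1],3),"F",np.round(s["ft_force"],1),"w",round(float(s["width"]),1))
    return s,M
E
python3 - <<'E'
from h import *
st()
optics.get_image("top"); c=optics.calibration("top")
for l,z in(("block_100_mid",32),("block_120_mid",25),("block_140_mid",35),("jaw",37),("jig",30)):
    for d in spotter.regions_of("top",l)[:2]: print(l,round(d["conf"],2),rect(c,d["region"],z))
pts={"rail_l_front":(246,123,30),"rail_r_front":(480,112,30),"stopface_front":(443,156,30),"stopface_back":(443,115,30),"jaw_outer_front":(300,160,30),"jawinner_front":(322,158,30),"red":(361,95,39)}
for k,(u,v,z) in pts.items(): print(k,np.round(px2w(c,[(130+u/2,150+v/2)],z)[0]))
c=optics.calibration("wrist");s,M=st();print(c["camera_matrix"],M.T@(c["xyz"]-s["ee_pos"]),M.T@R.from_rotvec(c["orientation"]).as_matrix())
E
```

```text
t 1.1 tcp [ 219.5 -585.2  222.7] toolx [ 0.936  0.351 -0.   ] tooly [ 0.351 -0.936 -0.   ] F [-0.7 -0.2 -0.3] w 87.8
block_100_mid 0.89 ((429.108642578125, 206.106201171875), (49.3640022277832, 101.75250244140625), 5.639837265014648)
block_100_mid 0.63 ((556.2251586914062, 478.2409973144531), (115.36105346679688, 174.47889709472656), 7.950916290283203)
block_120_mid 0.93 ((608.3706665039062, -239.2528839111328), (122.32553100585938, 45.438682556152344), 51.86112594604492)
block_120_mid 0.69 ((392.46270751953125, 385.38372802734375), (123.0645980834961, 42.671546936035156), 58.34108352661133)
block_140_mid 0.67 ((477.10028076171875, -203.93870544433594), (143.6232147216797, 43.967559814453125), 88.70093536376953)
jaw 0.65 ((601.8851318359375, 116.25466918945312), (27.746850967407227, 70.00187683105469), 89.1476058959961)
jig 0.69 ((612.43896484375, 40.90354919433594), (324.11962890625, 96.48094940185547), 89.58486938476562)
rail_l_front [616. 206.  30.]
rail_r_front [ 624. -121.   30.]
stopface_front [564. -68.  30.]
stopface_back [621. -69.  30.]
jaw_outer_front [562. 131.  30.]
jawinner_front [565. 101.  30.]
red [650.  45.  39.]
t 1.4 tcp [ 219.5 -585.2  222.7] toolx [ 0.936  0.351 -0.   ] tooly [ 0.351 -0.936  0.   ] F [-0.5 -0.2 -0.3] w 88.2
[[345.17887352   0.         327.73738822]
 [  0.         345.17887352 240.96076668]
 [  0.           0.           1.        ]] [  82.38136678   -1.15764038 -161.16170481] [[-8.43314136e-04 -9.55360263e-01 -2.95442139e-01]
 [ 9.99999640e-01 -7.78158326e-04 -3.38111177e-04]
 [ 9.31172234e-05 -2.95442317e-01  9.55360575e-01]]
```

Emit:
{"fn": "move_arm", "kwargs": {
  "rows": [
    [3.6,-3.88,0,0,100],
    [3.6,-3.88,0,0,100],
    [3.6,-3.88,0,0,100],
    [3.6,-3.88,0,0,100],
    [3.6,-3.88,0,0,100],
    [3.6,-3.88,0,0,100],
    [3.6,-3.88,0,0,100],
    [3.6,-3.88,0,0,100],
    [3.6,-3.88,0,0,100],
    [3.6,-3.88,0,0,100]
  ]
}}

```text
t: 2.65
ee_pos: [420.9, -93.9, 223.0]
orientation: [3.091, 0.56, 0.001]
ft_force: [1.0, -0.9, -0.5]
width: 87.8
grasp_force: 0.0
```

Emit:
{"fn": "move_arm", "kwargs": {
  "rows": [
    [3.6,-3.88,0,0,100],
    [3.6,-3.88,0,0,100],
    [3.6,-3.88,0,0,100],
    [3.6,-3.88,0,0,100],
    [0,0,0,-10,100],
    [0,0,0,-10,100],
    [0,0,0,-10,100],
    [0,0,0,-10,100],
    [0,0,0,-10,100],
    [0,0,0,-10,100]
  ]
}}

```text
t: 3.9
ee_pos: [500.7, 100.4, 222.8]
orientation: [2.391, 2.038, 0.0]
ft_force: [0.2, 0.7, -0.2]
width: 88.0
grasp_force: 0.0
```

Emit:
{"fn": "move_arm", "kwargs": {
  "rows": [
    [0,0,0,-9.4,100],
    [0,0,0,0,100]
  ]
}}

```text
t: 4.15
ee_pos: [500.7, 100.4, 222.7]
orientation: [2.224, 2.219, 0.0]
ft_force: [0.4, -0.1, -0.5]
width: 87.9
grasp_force: 0.0
```

```bash
python3 - <<'E'
from h import *
st(); c=optics.calibration("wrist")
im=optics.get_image("wrist"); cv2.imwrite("pics/w1.png",im)
for l,z in(("block_100_mid",32),("block_120_mid",25),("block_140_mid",35),("jaw",37),("jig",30),("tab_red",39)):
    for d in spotter.regions_of("wrist",l)[:2]: print(l,round(d["conf"],2),np.round(d["point"]),np.round(px2w(c,[d["point"]],z)[0]),rect(c,d["region"],z))
E
```

```text
t 4.15 tcp [500.7 100.4 222.7] toolx [0.002 1.    0.   ] tooly [ 1.    -0.002  0.   ] F [ 0.4 -0.1 -0.5] w 87.9
block_100_mid 0.92 [253.  98.] [431. 216.  32.] ((432.39752197265625, 210.89199829101562), (53.38774108886719, 100.092041015625), 5.4516777992248535)
block_100_mid 0.18 [427. 197.] [603. 121.  32.] ((604.0797119140625, 121.64193725585938), (82.62416076660156, 34.03708267211914), 1.281261682510376)
block_120_mid 0.97 [345.  84.] [518. 229.  25.] ((516.6392822265625, 223.8250732421875), (37.303279876708984, 119.2238998413086), 1.5523327589035034)
block_120_mid 0.59 [428. 433.] [ 632. -192.   25.] ((623.7404174804688, -202.70123291015625), (77.03933715820312, 59.02294921875), 50.45482635498047)
block_140_mid 0.85 [310. 425.] [ 478. -169.   35.] ((477.3422546386719, -183.79010009765625), (96.7737045288086, 45.69160842895508), 88.0705795288086)
jaw 0.72 [427. 194.] [601. 126.  37.] ((602.5716552734375, 122.50501251220703), (33.62021255493164, 81.93522644042969), 89.82037353515625)
jig 0.87 [447. 203.] [625. 114.  30.] ((610.6194458007812, 95.80902862548828), (94.25125122070312, 227.44871520996094), 1.0320738554000854)
tab_red 0.52 [471. 263.] [654.  52.  39.] ((649.6507568359375, 49.74258804321289), (14.85680103302002, 15.086945533752441), 89.81527709960938)
```

View pics/w1.png

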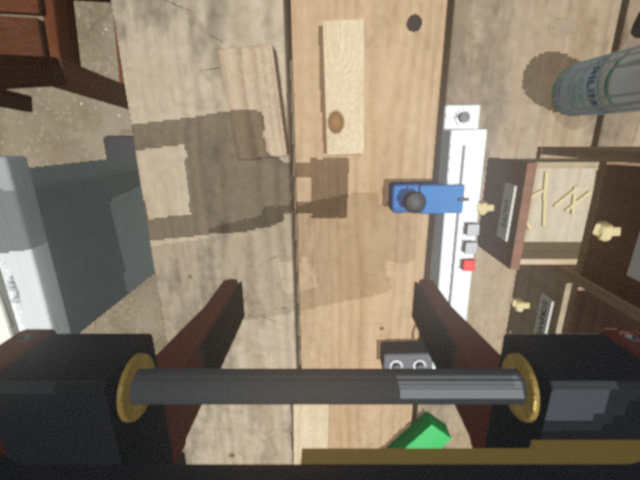

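Emit:
{"fn": "move_arm", "kwargs": {
  "rows": [
    [5.3,-3.5,0,0,80],
    [5.3,-3.5,0,-5.5,80],
    [0,0,5,0,80],
    [0,0,5,0,80],
    [0,0,4,0,80],
    [0,0,0,0,80]
  ]
}}

```text
t: 5.25
ee_pos: [429.8, 204.0, 80.5]
orientation: [-2.112, -2.322, 0.009]
ft_force: [0.1, -0.5, -0.5]
width: 70.4
grasp_force: 0.0
```

```bash
python3 - <<'E'
from h import *
st(); c=optics.calibration("wrist")
im=optics.get_image("wrist"); cv2.imwrite("pics/w2.png",im)
for l,z in(("block_100_mid",32),("block_120_mid",25)):
    for d in spotter.regions_of("wrist",l)[:2]: print(l,round(d["conf"],2),np.round(d["point"]),np.round(px2w(c,[d["point"]],z)[0]),rect(c,d["region"],z))
E
```

```text
t 5.25 tcp [429.8 204.   80.5] toolx [-0.095  0.996 -0.002] tooly [ 0.995  0.095 -0.006] F [ 0.1 -0.5 -0.5] w 70.4
block_100_mid 0.71 [330. 247.] [431. 218.  32.] ((430.0089416503906, 213.220703125), (50.20526123046875, 102.4319839477539), 5.909819602966309)
block_120_mid 0.95 [256.  15.] [378. 345.  25.] ((376.143798828125, 338.9144287109375), (51.917015075683594, 25.132966995239258), 5.284572601318359)
block_120_mid 0.78 [458. 231.] [512. 235.  25.] ((512.76171875, 224.59854125976562), (45.2803840637207, 119.49641418457031), 1.7566801309585571)
```

View pics/w2.png

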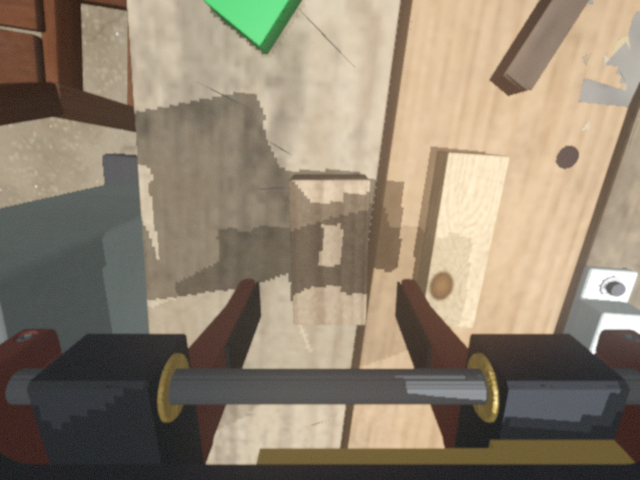

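The brown block (330,250) lies centred and aligned between the fingers, and the 120 block is clear to the right. I'll descend and grip.

Emit:
{"fn": "move_arm", "kwargs": {
  "rows": [
    [0.3,0,4,0,80],
    [0,0,3.4,0,80],
    [0,0,0,0,80],
    [0,0,0,0,0],
    [0,0,0,0,0],
    [0,0,0,0,0],
    [0,0,0,0,0],
    [0,0,0,0,0]
  ]
}}

```text
t: 6.4
ee_pos: [432.3, 208.1, 10.2]
orientation: [2.113, 2.324, 0.003]
ft_force: [-1.5, -1.1, 10.4]
width: 49.8
grasp_force: 30.0
```

```bash
python3 - <<'E'
from h import *
st()
c=optics.calibration("top");optics.get_image("top")
for l,z in(("block_100_mid",32),("block_120_mid",25)):
    for d in spotter.regions_of("top",l)[:2]: print(l,round(d["conf"],2),rect(c,d["region"],z))
E
```

```text
t 6.4 tcp [432.3 208.1  10.2] toolx [-0.095  0.995  0.001] tooly [0.995 0.095 0.002] F [-1.5 -1.1 10.4] w 49.8
block_100_mid 0.75 ((603.6470947265625, 116.01288604736328), (79.68373107910156, 31.39994239807129), 3.0663657188415527)
block_100_mid 0.5 ((436.3466796875, 164.83709716796875), (45.35639190673828, 19.346393585205078), 5.760247707366943)
block_120_mid 0.77 ((517.0549926757812, 197.34820556640625), (75.24771118164062, 38.8997688293457), 88.72615814208984)
block_120_mid 0.68 ((609.2222900390625, -238.0779266357422), (120.60235595703125, 44.81080627441406), 50.076377868652344)
```

Emit:
{"fn": "move_arm", "kwargs": {
  "rows": [
    [0,0,-0.25,2,0],
    [0,0,0,2.5,0],
    [-2,0,0,0,0],
    [-3.4,0,0,0,0],
    [-3.4,0,0,0,0],
    [-3.4,0,0,0,0],
    [-3.4,0,0,0,0],
    [-3.4,0,0,0,0],
    [-3,0,0,0,0],
    [0,0,0,0,0]
  ]
}}

```text
t: 7.8
ee_pos: [435.5, -13.6, 11.5]
orientation: [2.207, 2.235, 0.001]
ft_force: [-0.4, 1.1, -1.2]
width: 49.8
grasp_force: 30.0
```

Emit:
{"fn": "move_arm", "kwargs": {
  "rows": [
    [0,2,0,0,0],
    [0,2.1,0,0,0],
    [0,2.1,0,0,0],
    [0,2,0,0,0],
    [0,0,0,0,0],
    [0,0,0,0,0]
  ]
}}

```text
t: 8.55
ee_pos: [515.9, -10.2, 11.0]
orientation: [-2.202, -2.24, 0.002]
ft_force: [-0.1, 0.6, -1.2]
width: 50.0
grasp_force: 30.0
```

Emit:
{"fn": "move_arm", "kwargs": {
  "rows": [
    [0,0,0,0,80],
    [0,0,0,0,80],
    [0,0,0,0,80],
    [0,0,-4,0,80],
    [0,0,-5,0,60],
    [0,0,-5,0,50],
    [0,-3,0,-10,50],
    [0,-3,0,-10,50],
    [0,0,0,-10,50],
    [0,0,0,-10,50]
  ]
}}

```text
t: 9.8
ee_pos: [457.3, -17.2, 151.4]
orientation: [1.296, 2.862, 0.0]
ft_force: [-0.2, -0.3, 0.5]
width: 44.3
grasp_force: 0.0
```

Emit:
{"fn": "move_arm", "kwargs": {
  "rows": [
    [0,0,0,-10,50],
    [0,0,0,-10,50],
    [0,0,0,-10,50],
    [0,0,0,-10,50],
    [0,0,0,-10,50],
    [0,0,0,0,50]
  ]
}}

```text
t: 10.55
ee_pos: [457.6, -17.1, 151.2]
orientation: [0.024, -3.141, -0.0]
ft_force: [-0.1, 0.2, -0.1]
width: 44.0
grasp_force: 0.0
```

```bash
python3 - <<'E'
from h import *
st(); c=optics.calibration("wrist")
im=optics.get_image("wrist"); cv2.imwrite("pics/w3.png",im)
for l,z in(("block_100_mid",32),("jaw",37),("jig",30),("tab_red",39)):
    for d in spotter.regions_of("wrist",l)[:2]: print(l,round(d["conf"],2),np.round(d["point"]),np.round(px2w(c,[d["point"]],z)[0]),rect(c,d["region"],z))
c=optics.calibration("top");optics.get_image("top")
for l,z in(("block_100_mid",32),("block_120_mid",25)):
    for d in spotter.regions_of("top",l)[:2]: print(l,round(d["conf"],2),rect(c,d["region"],z))
E
```

```text
t 10.55 tcp [457.6 -17.1 151.2] toolx [-1.    -0.015  0.   ] tooly [-0.015  1.     0.   ] F [-0.1  0.2 -0.1] w 44.0
block_100_mid 0.95 [329. 285.] [504. -14.  32.] ((509.2928161621094, -8.615303039550781), (59.408626556396484, 98.24972534179688), 0.804502010345459)
jaw 0.35 [387. 421.] [648.  46.  37.] ((649.3902587890625, 46.99038314819336), (18.676855087280273, 14.203527450561523), 0.8000816106796265)
jig 0.61 [326. 414.] [648. -15.  30.] ((647.1146240234375, -13.915756225585938), (23.84778594970703, 141.10508728027344), 0.8003774881362915)
tab_red 0.45 [389. 421.] [646.  47.  39.] ((647.379638671875, 47.04322814941406), (18.934513092041016, 12.855494499206543), 3.470205068588257)
block_120_mid 0.93 ((393.527587890625, 383.2779846191406), (123.29620361328125, 40.40837097167969), 58.43006896972656)
block_120_mid 0.76 ((608.3719482421875, -237.86708068847656), (119.80389404296875, 43.22291564941406), 50.39509201049805)
```

View pics/w3.png

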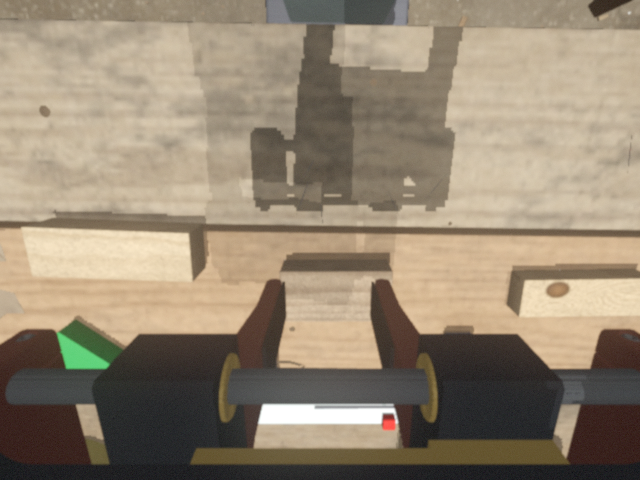

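The view points back towards the robot: the block at (335,285) lies square ahead of the bay, and the red tab at (389,421) is at world y≈47, so jig y=0 is at world y≈12. Now I'll lower the spread fingers behind the block's near side and push.

Emit:
{"fn": "move_arm", "kwargs": {
  "rows": [
    [0,0.6,4.8,0,50],
    [0,0,4.8,0,50],
    [0,0,4.2,0,50],
    [0,0,0,0,50],
    [-1.5,0,0,0,50],
    [-1.5,0,0,0,50],
    [-1.5,0,0,0,50],
    [-1.5,0,0,0,50],
    [-1.5,0,0,0,50],
    [0,0,0,0,50]
  ]
}}

```text
t: 12.2
ee_pos: [534.6, -9.8, 13.4]
orientation: [-0.026, 3.139, -0.0]
ft_force: [-0.1, 0.4, 0.2]
width: 44.0
grasp_force: 0.0
```

Emit:
{"fn": "move_arm", "kwargs": {
  "rows": [
    [-0.8,0,0,0,50],
    [-0.6,0,0,0,50],
    [-0.4,0,0,0,50],
    [0,0,0,0,50]
  ]
}}

```text
t: 12.7
ee_pos: [551.1, -9.5, 13.2]
orientation: [-0.026, 3.141, -0.0]
ft_force: [-0.0, -0.0, 0.3]
width: 44.1
grasp_force: 0.0
```

Emit:
{"fn": "move_arm", "kwargs": {
  "rows": [
    [-0.3,0,0,0,50],
    [-0.3,0,0,0,50],
    [0,0,0,0,50]
  ]
}}

```text
t: 13.08
ee_pos: [557.1, -9.4, 13.2]
orientation: [-0.026, 3.141, -0.0]
ft_force: [0.7, 0.2, 0.7]
width: 43.9
grasp_force: 0.0
```

Emit:
{"fn": "move_arm", "kwargs": {
  "rows": [
    [-0.3,0,0,0,50],
    [0,0,0,0,50]
  ]
}}

```text
t: 13.32
ee_pos: [560.0, -9.4, 13.2]
orientation: [-0.026, 3.141, -0.0]
ft_force: [-0.3, -0.0, 0.4]
width: 43.7
grasp_force: 0.0
```

Emit:
{"fn": "move_arm", "kwargs": {
  "rows": [
    [-0.2,0,0,0,50],
    [0,0,0,0,50]
  ]
}}

```text
t: 13.58
ee_pos: [561.9, -9.3, 13.2]
orientation: [-0.026, 3.141, 0.0]
ft_force: [-1.3, 0.4, -0.2]
width: 43.9
grasp_force: 0.1
```

```bash
python3 - <<'E'
from h import *
st()
im=optics.get_image("top"); cv2.imwrite("pics/t3.png",cv2.resize(im[170:260,220:400],None,fx=4,fy=4,interpolation=2))
E
```

```text
t 13.57 tcp [561.9  -9.3  13.2] toolx [-1.    -0.017 -0.   ] tooly [-0.017  1.    -0.   ] F [-1.3  0.4 -0.2] w 43.9
```

View pics/t3.png

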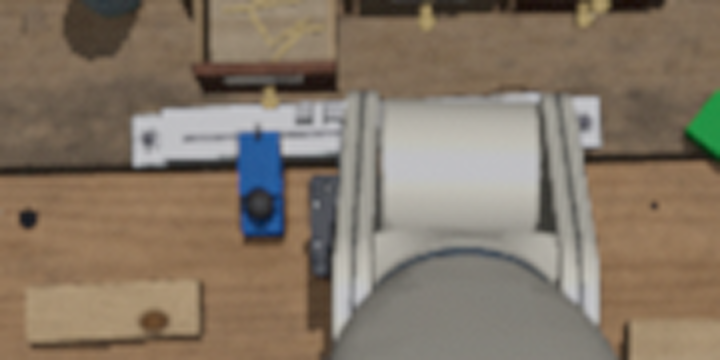

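The top view shows only the arm over the bay, with the jaw untouched at (260,190). I'll keep pushing gently until the force rises.

Emit:
{"fn": "move_arm", "kwargs": {
  "rows": [
    [-0.2,0,0,0,50],
    [0,0,0,0,50]
  ]
}}

```text
t: 13.88
ee_pos: [563.4, -9.3, 13.1]
orientation: [0.026, -3.141, 0.0]
ft_force: [-2.3, -1.0, 1.0]
width: 43.7
grasp_force: 1.0
```

Emit:
{"fn": "move_arm", "kwargs": {
  "rows": [
    [-0.2,0,0,0,50],
    [0,0,0,0,50]
  ]
}}

```text
t: 14.12
ee_pos: [563.4, -9.3, 12.9]
orientation: [0.027, -3.137, -0.0]
ft_force: [-7.9, 0.3, 6.3]
width: 43.8
grasp_force: 3.7
```

Emit:
{"fn": "move_arm", "kwargs": {
  "rows": [
    [-0.2,0,0,0,50],
    [0,0,0,0,50]
  ]
}}

```text
t: 14.38
ee_pos: [563.5, -9.2, 12.7]
orientation: [0.027, -3.133, -0.0]
ft_force: [-12.6, -1.4, 9.7]
width: 43.5
grasp_force: 6.3
```

The block is against the rail (12.6 N). Now I'll retreat, go over to the left of the jaw and shut the fingers.

Emit:
{"fn": "move_arm", "kwargs": {
  "rows": [
    [2,0,0,0,50],
    [2,0,0,0,50],
    [0,0,-6,0,50],
    [0,0,-6,0,30],
    [0,6,0,0,0],
    [0,6,0,0,0],
    [0,6,0,0,0],
    [-3,0,0,0,0],
    [-3.3,0,0,0,0],
    [0,0,0,0,0]
  ]
}}

```text
t: 15.62
ee_pos: [589.9, 171.7, 133.4]
orientation: [-0.026, 3.139, 0.001]
ft_force: [-0.1, 0.4, -0.7]
width: 0.6
grasp_force: 0.0
```

```bash
python3 - <<'E'
from h import *
st(); c=optics.calibration("top")
im=optics.get_image("top"); cv2.imwrite("pics/t4.png",cv2.resize(im[170:260,220:400],None,fx=4,fy=4,interpolation=2))
for l,z in(("block_100_mid",32),("jaw",37),("jaw_pointer",40),("tab_red",39)):
    for d in spotter.regions_of("top",l)[:2]: print(l,round(d["conf"],2),np.round(px2w(c,[d["point"]],z)[0]),rect(c,d["region"],z))
E
```

```text
t 15.62 tcp [589.9 171.7 133.4] toolx [-1.    -0.017 -0.003] tooly [-0.017  1.     0.001] F [-0.1  0.4 -0.7] w 0.6
block_100_mid 0.57 [596.  -7.  32.] ((596.9868774414062, -9.96242904663086), (97.56314086914062, 53.33687210083008), 88.82901000976562)
jaw 0.57 [ 745. -283.   37.] ((753.4887084960938, -295.3760070800781), (93.14154815673828, 92.778076171875), 87.42727661132812)
jaw 0.52 [565. 115.  37.] ((572.43994140625, 112.50170135498047), (24.965789794921875, 16.68751335144043), 88.74200439453125)
jaw_pointer 0.44 [571. 117.  40.] ((570.5357666015625, 114.00849914550781), (29.28258514404297, 20.63263702392578), 77.36344909667969)
```

View pics/t4.png

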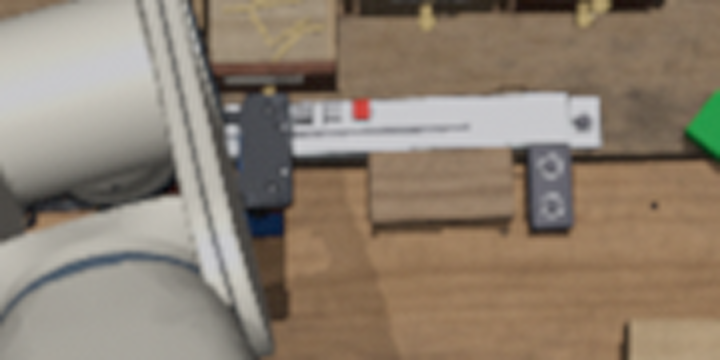

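The block lies flat along the rail, about 10 mm short of the stop at (530,185) in the crop, and the jaw is still open at the left. I'll lower and push the jaw's outer face.

Emit:
{"fn": "move_arm", "kwargs": {
  "rows": [
    [0,0,4,0,0],
    [0,0,4,0,0],
    [0,0,3.9,0,0],
    [0,-1,0,0,0],
    [0,-1,0,0,0],
    [0,-1,0,0,0],
    [0,-1,0,0,0],
    [0,0,0,0,0]
  ]
}}

```text
t: 16.88
ee_pos: [588.9, 130.3, 15.1]
orientation: [-0.025, 3.14, 0.0]
ft_force: [0.0, -0.2, 0.2]
width: -0.0
grasp_force: 0.0
```

Emit:
{"fn": "move_arm", "kwargs": {
  "rows": [
    [0,-0.8,0,0,0],
    [0,-0.8,0,0,0],
    [0,-0.8,0,0,0],
    [0,-0.8,0,0,0],
    [0,0,0,0,0]
  ]
}}

```text
t: 17.5
ee_pos: [588.4, 98.1, 13.9]
orientation: [0.025, -3.14, 0.001]
ft_force: [0.2, -0.1, -0.3]
width: 0.4
grasp_force: 0.0
```

```bash
python3 - <<'E'
from h import *
st()
a=optics.get_image("top")[170:260,220:400]; b=optics.get_image("scene")[200:300,240:400]
cv2.imwrite("pics/t5.png",np.vstack([cv2.resize(a,(600,300)),cv2.resize(b,(480,300)).copy() if 0 else cv2.resize(b,(600,300))]))
E
```

```text
t 17.5 tcp [588.4  98.1  13.9] toolx [-1.    -0.016  0.001] tooly [-0.016  1.    -0.001] F [ 0.2 -0.1 -0.3] w 0.4
```

View pics/t5.png

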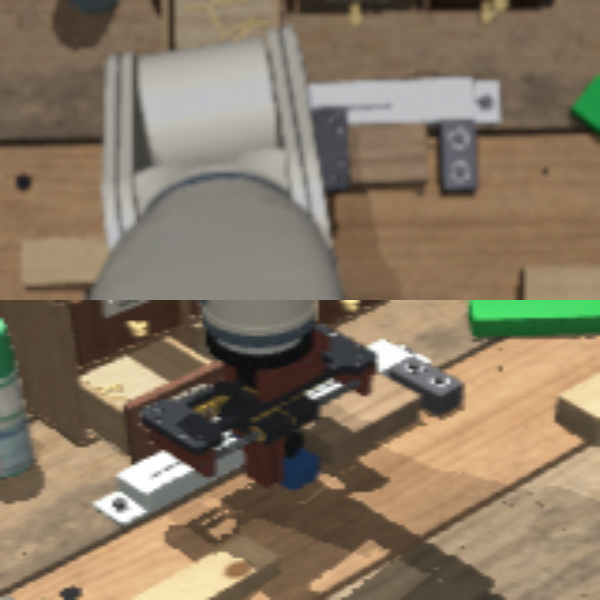

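The scene view shows the shut fingers against the blue jaw, which has moved along. I'll continue, with smaller steps towards the end.

Emit:
{"fn": "move_arm", "kwargs": {
  "rows": [
    [0,-0.6,0,0,0],
    [0,-0.5,0,0,0],
    [0,-0.4,0,0,0],
    [0,0,0,0,0]
  ]
}}

```text
t: 18.1
ee_pos: [589.1, 83.6, 14.1]
orientation: [0.026, -3.141, 0.001]
ft_force: [0.7, -0.4, -0.0]
width: 0.5
grasp_force: 0.0
```

Emit:
{"fn": "move_arm", "kwargs": {
  "rows": [
    [0,-0.3,0,0,0],
    [0,-0.3,0,0,0],
    [0,0,0,0,0]
  ]
}}

```text
t: 18.48
ee_pos: [589.3, 78.0, 14.2]
orientation: [-0.026, 3.141, -0.0]
ft_force: [-0.2, 1.6, -1.4]
width: 0.2
grasp_force: 0.6
```

Emit:
{"fn": "move_arm", "kwargs": {
  "rows": [
    [0,-0.2,0,0,0],
    [0,-0.2,0,0,0],
    [0,0,0,0,0]
  ]
}}

```text
t: 18.85
ee_pos: [589.4, 74.0, 14.2]
orientation: [-0.026, 3.141, -0.0]
ft_force: [-0.6, 2.1, -0.4]
width: 0.3
grasp_force: 1.0
```

Emit:
{"fn": "move_arm", "kwargs": {
  "rows": [
    [0,-0.2,0,0,0],
    [0,0,0,0,0]
  ]
}}

```text
t: 19.1
ee_pos: [589.4, 72.0, 14.2]
orientation: [-0.026, 3.141, -0.0]
ft_force: [1.1, 1.6, -0.6]
width: 0.5
grasp_force: 1.1
```

Emit:
{"fn": "move_arm", "kwargs": {
  "rows": [
    [0,-0.2,0,0,0],
    [0,0,0,0,0]
  ]
}}

```text
t: 19.35
ee_pos: [589.5, 70.0, 14.2]
orientation: [-0.026, 3.141, -0.0]
ft_force: [0.5, 1.9, -0.6]
width: 0.1
grasp_force: 1.1
```

Emit:
{"fn": "move_arm", "kwargs": {
  "rows": [
    [0,-0.2,0,0,0],
    [0,0,0,0,0]
  ]
}}

```text
t: 19.6
ee_pos: [589.5, 69.8, 14.3]
orientation: [-0.025, 3.141, 0.003]
ft_force: [0.0, 12.6, -1.5]
width: 0.6
grasp_force: 6.3
```

The force has risen to 12.6 N, so it is closed. I'll back off, lift and check.

Emit:
{"fn": "move_arm", "kwargs": {
  "rows": [
    [0,2,0,0,0],
    [0,2,0,0,0],
    [0,0,-6,0,0],
    [0,0,-6,0,0],
    [0,0,-5,0,0],
    [5,0,0,0,0],
    [5,4,0,0,0],
    [5,5,0,0,0],
    [3,5,0,0,0],
    [0,0,0,0,0]
  ]
}}

```text
t: 20.85
ee_pos: [411.2, 241.5, 184.4]
orientation: [-0.035, 3.141, 0.0]
ft_force: [-0.1, 0.2, 0.6]
width: 0.5
grasp_force: 0.0
```

```bash
python3 - <<'E'
from h import *
st(); c=optics.calibration("top")
im=optics.get_image("top"); cv2.imwrite("pics/t6.png",cv2.resize(im[180:250,270:390],None,fx=6,fy=6,interpolation=2))
for l,z in(("block_100_mid",32),("jaw",37),("jaw_pointer",40),("tab_red",39),("jig",30)):
    for d in spotter.regions_of("top",l)[:2]: print(l,round(d["conf"],2),np.round(px2w(c,[d["point"]],z)[0]),rect(c,d["region"],z))
E
```

```text
t 20.85 tcp [411.2 241.5 184.4] toolx [-1.    -0.023 -0.   ] tooly [-0.023  1.     0.   ] F [-0.1  0.2  0.6] w 0.5
block_100_mid 0.57 [602. -23.  32.] ((598.1593627929688, -21.135238647460938), (97.6004409790039, 56.160579681396484), 88.7735824584961)
jaw 0.5 [598.  51.  37.] ((603.1354370117188, 44.179805755615234), (27.70429229736328, 75.58869171142578), 88.92599487304688)
jaw_pointer 0.56 [603.  45.  40.] ((604.11669921875, 44.064823150634766), (27.718631744384766, 78.21665954589844), 88.92599487304688)
jig 0.92 [635.  26.  30.] ((613.9933471679688, 42.57013702392578), (327.16998291015625, 95.90686798095703), 88.77155303955078)
```

View pics/t6.png

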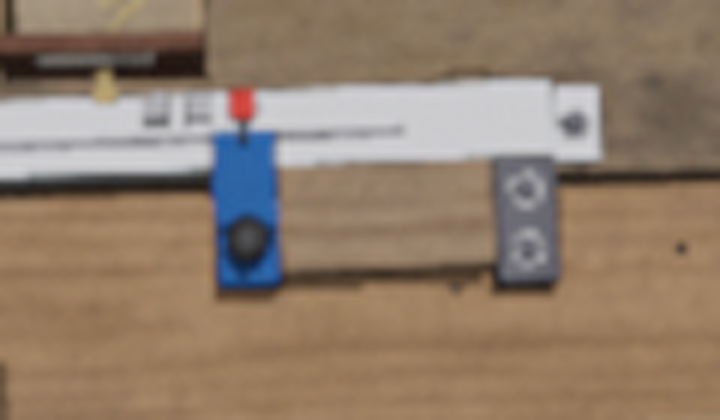

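The block at (390,215) sits flush along the rail between jaw and stop, and the pointer (243,135) points at the red tab (243,103). I'll hand in.

```bash
python3 -c "
from h import *
print(close_job())"
```

```text
the job is handed in; nothing more can be done
None
```

The 100 mm block is closed in the jig: flat against the rear rail, snug between the jaw and the stop, with the pointer at the red tab, as seen in the last top picture. I handed the job in at about 21 s and did not get a verdict back.

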